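# Seat the glass dome in the street lamp

### The arm

A 7-joint arm with a two-finger parallel gripper is mounted at the origin on the work surface. World frame = base frame: x ahead of the robot, y to its left, z up, the work surface at z = 0. Lengths are in m, angles in rad, forces in N, time in s.
With the tool pointing down it reaches from about 0.425 to 0.925 m from the base axis. Payload 6.8 kg.
Tool frame: the origin (TCP) lies on the centre line of the jaws, within the pads' length; the fingertips stand 25 mm ahead of it and the grasp point (between the pads) lies 6 mm ahead of it; z points along the fingers, y is the line along which they close (so a half turn about z gives the same grasp; the last joint's range is limited). The gripper opens to 85 mm and grips with 20 to 120 N. Pads are 22 mm wide; open, the fingers measure 114 mm over their backs; the gripper's body (76 mm by 85 mm) begins 54 mm behind the grasp point. The pads swing forward as they close: fully open they stand 13 mm farther back than shut.
Start: joints at [-1.297, 0.477, 0.022, 1.555, -0.011, 1.109, -0.083], TCP at [0.251, 0.626, 0.256] pointing down, gripper open.
Joint ranges: [-2.96, 2.96], [-0.34, 2.1], [-1.41, 1.46], [0.24, 2.44], [-1.37, 4.51], [0.17, 1.92], [-2.96, 2.96]. Speed limits (rad/s): [2.39, 2.39, 3.14, 3.14, 3.14, 3.14, 3.14].

### API

Orientations are given as a rotation vector (axis times angle).
In Python, from bench import status, imaging, workorder gives the robot as it stands.
- The arm moves only by the tool send_rows, never from a script. Its argument "steps" is a list of rows, each an object of numbers: "dx", "dy", "dz": the shift along the tool's x, y, z in cm; "yaw": the turn about the tool's z in degrees; "gripper": the opening, from 0 (shut) to 1 (fully open). A call has 1 to 5 rows; each row is the pose to reach, as a shift and turn from the pose commanded when the call began, along the tool's axes at that moment; what a row does not reach only later rows make up. A row lasts 1/8 s, in which the tool goes at most 62.5 mm and 10.7 degrees, less where a joint would pass 70% of its speed; a pose out of reach is approached as far as the arm can. A call with a gripper value outside its range is refused whole. The fingers move at their own pace and stop on an object; "force" is the grip in N (left out, the last holds). Time passes only in rows, so rows that repeat a pose let the fingers close. It gives the time, the measured TCP pose, the force, the opening and the grip force at its end, in the units of the state.
- status.get_obs(): the state, without advancing time (a new reading comes with each control period).
- imaging.grab_frame(name): name is "side" or "top"; returns a dict with "color" (400x640x3 uint8, red, green, blue), "depth" (400x640 float32, m along the optical axis (not along the pixel's ray), 0 where there is no reading), "K" (3x3 intrinsics, pixels), "k1" (the pictures are not rectified: a ray, as slopes to the right and down, at radius r is drawn at 1 + k1 r^2 times it, then the intrinsics apply), "R" (3x3) and "t" (3): a world point X has camera coordinates R X + t. Camera axes: x right, y down, z forward; pixel columns grow to the right and rows downward; lengths in m; the calibration is good to about 2 mm. A picture is of the moment at which its call begins.
- workorder.hand_in(): hands the job in; it is judged then, once.
The state is a dict: "clock": time; "joints": joint angles; "qvel": joint speeds; "tau": joint torques, N m; "tcp_pos": TCP position; "orientation": TCP orientation; "contact_force": force on the tool from outside, world axes, zero at the start; "moment": the same for the moment, N m; "grip_width": finger opening in m; "gripper_force": force on a finger pad.
Only numpy, scipy, OpenCV 4.12 (cv2) and the standard library are available. Lean on these libraries where they do the work, as an engineer would, in place of code of your own. Each camera call takes 0.05 s, during which the arm holds its last target. There are 200 camera calls.

### The job

Pick the large opal glass dome off the grey pad and set it down in the round well of the street lamp, standing upright on the well's floor. The glass is thin: grip it with no more than about 15 N, and set it down softly, without dropping or pressing it. Leave the small dome and the flat-topped cover where they stand.

Things in the scene. Friction and masses are not known exactly. Their poses are not given: they have to be found in the camera images.
- dome: Large dome: thin off-white opal glass, round, 56 mm in diameter, 46 mm high (straight sides up to 30 mm, then rounded), about 80 g. Origin: centre of its underside; z up. It stands on a fixed grey pad (330 x 120 mm, 4 mm thick) in a row with the other two glass pieces, in any order, about 105 mm centre to centre, the row roughly along x. A grip of 6 to 15 N carries it safely.
- small_dome: Bystander: the same glass, also a rounded top, but only 38 mm in diameter and 30 mm high. Origin: centre of its underside; z up.
- flat_cover: Bystander: the same glass, 56 mm in diameter like the large dome, but only 30 mm high and with a flat top. Origin: centre of its underside; z up.
- lamp: White drop-shaped street lamp head lying face up, fixed, 260 mm wide, 500 mm long, its neck along its +y. Origin: on the bench, right under the well's centre; z up. On its broad end is a black frame, 150 x 150 mm, with a round 76 mm hole in its centre: the well. The well's flat floor (bright metal, yellow chip) is 55 mm above the bench, the frame's top 63 mm.
There are look-alikes about, which are no part of the job. What is shaped like the dome but turquoise or yellow is not meant.

How it is judged:
On the way:
1. the large dome is lifted clear of the pad (height (world z) of dome above 0.06 m), for 0.1 s.
At the end, for the whole second after the job is handed in: The large dome stands upright (within 6 degrees) on the floor of the lamp's well (height within 3 mm, centre within 12 mm of the well's centre, which any place inside the well meets), at rest and released; the other two glass pieces are where they were (horizontal distance between dome and lamp below 0.012 m and z of dome in the frame of lamp between 0.052 and 0.058 m and angle between dome's own z axis and vertical below 0.1 rad and linear speed of dome below 0.02 m/s); the robot touches nothing.
It fails at once if the large dome is squeezed or struck by the fingers with more than 20 N each (40 N over both) (contact force between the fingers and dome above 40 N).
It fails at once if the large dome is pressed on the lamp with more than 30 N (contact force between dome and lamp above 30 N).
It fails at once if the large dome is dropped (falls untouched by the fingers faster than 0.5 m/s) (contact force between the fingers and dome below 0.05 N and linear speed of dome above 0.5 m/s).
It fails at once if the small dome is moved more than 15 mm (distance of small_dome from where it was at the start of the episode above 0.015 m).
It fails at once if the flat cover is moved more than 15 mm (distance of flat_cover from where it was at the start of the episode above 0.015 m).
It also fails if it takes over 35 s, if anything falls off the work surface, if the arm or the gripper's body presses on something with over 40 N, if the wrist force passes 120 N, or if a joint passes its speed limit or range.

## Working session

There is one attempt and no reset: what is moved stays moved. The work goes in short steps, Python scripts to look and compute and a tool call to move; the robot and the scene stay as the last step left them, time stands still between calls to the robot, and variables do not carry over. Pictures are saved under pics/ and viewed, at most 10 in all, crops included, and the job is handed in when it is done.

Besides the shell and the picture viewer there is one more tool, called after ">>>" as name([rows], argument=value, ...), one row to a line, values as JSON. send_rows: Moves the arm, as the interface text tells. Its arguments: {"type":"object","properties":{"steps":{"type":"array"},"force":{"type":"number"}},"required":["steps"]}

```bash
mkdir -p pics
cat > h.py <<'E'
import numpy as np,cv2
from bench import status,imaging,workorder
def world(f,u,v,d=None):
    """pixels (N) + depth -> world points"""
    K=np.array(f["K"],float);u=np.atleast_1d(u).astype(float);v=np.atleast_1d(v).astype(float)
    if d is None: d=f["depth"][v.astype(int),u.astype(int)]
    xd=(u-K[0,2])/K[0,0];yd=(v-K[1,2])/K[1,1];x,y=xd.copy(),yd.copy()
    for _ in range(20):
        s=1+f["k1"]*(x*x+y*y);x,y=xd/s,yd/s
    return (np.stack([x*d,y*d,d+0*x],1)-np.array(f["t"]))@np.array(f["R"])
def save(f,n): cv2.imwrite(f"pics/{n}.png",f["color"][:,:,::-1])
E
python3 - <<'E'
from h import *
for n in("top","side"):
    f=imaging.grab_frame(n);save(f,n+"0");np.savez(n+"0.npz",**f);print(f["k1"],-np.array(f["R"]).T@f["t"])
print(status.get_obs())
E
```

```text
-0.12975728756410854 [ 0.49607713 -0.06651967  1.19261921]
-0.07391982227221774 [ 0.48738422 -0.79355069  0.66942728]
{'clock': 0.1, 'joints': array([-1.29707792,  0.47771699,  0.02230823,  1.55629321, -0.01148394,
        1.10929034, -0.08310517]), 'qvel': array([ 4.99986940e-05, -1.42593172e-03, -4.24962541e-04, -2.47550223e-03,
        3.80810630e-04,  2.73450493e-03,  1.77534959e-03]), 'tau': array([ 4.87242345e-03, -5.97764397e+01,  1.61395267e+00, -2.81956387e+01,
        1.28587030e-02,  5.06766155e-03, -1.98865632e-05]), 'tcp_pos': array([0.25132799, 0.62596841, 0.25544761]), 'orientation': array([-5.96004378e-01, -3.08434627e+00,  2.46418856e-03]), 'contact_force': array([-0.52188262,  0.11417365,  0.38656687]), 'moment': array([ 0.00949411,  0.00696426, -0.01135619]), 'gripper_force': 0.0, 'grip_width': 0.08555573126539215}
```

View pics/top0.png

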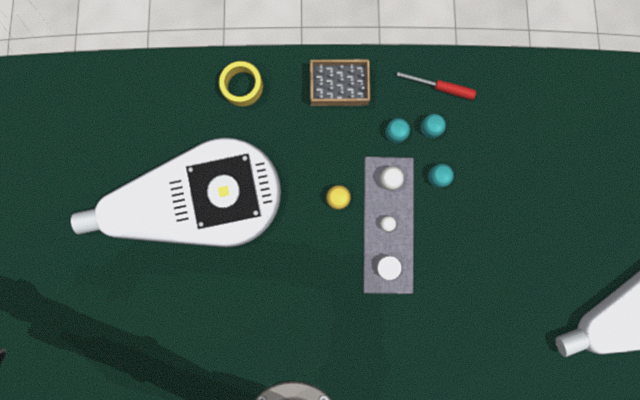

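View pics/side0.png

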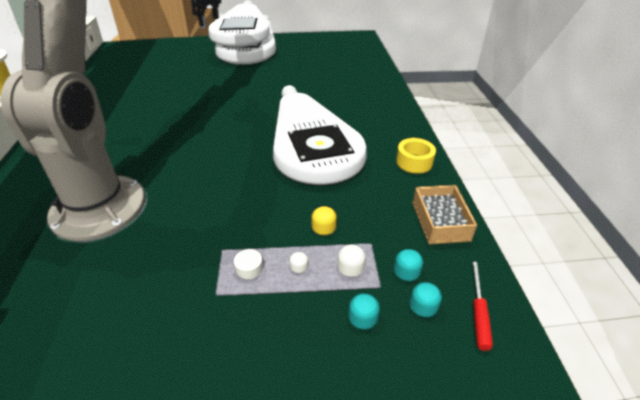

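The top view shows three white pieces on the pad: (392,177), (389,223) and (390,267). In the side view these are (351,260), (299,262) and (248,263). (299,262) is clearly the small one. (351,260) looks rounded and tall, so it fits the large dome, and (248,263) looks flat-topped. I'll confirm this with a crop and depth. The lamp well is at top (223,191).

Run:
```python
from h import *
T=np.load("top0.npz");S=np.load("side0.npz")
cv2.imwrite("pics/crop.png",cv2.resize(S["color"][225:335,205:445,::-1],None,fx=3,fy=3,interpolation=cv2.INTER_CUBIC))
V,U=np.mgrid[:400,:640]
for n,F in(("top",T),("side",S)):
    W=world(F,U.ravel(),V.ravel(),F["depth"].ravel()).reshape(400,640,3); ok=F["depth"]>0
    print(n)
    seeds=dict(A=(392,177),B=(389,223),C=(390,267),yel=(339,197),t1=(440,175),t2=(398,130),t3=(432,125)) if n=="top" else dict(A=(351,260),B=(299,262),C=(248,263),yel=(324,220),t1=(364,311),t2=(408,264))
    for k,(u,v) in seeds.items():
        c=W[v,u]; m=ok&(np.hypot(W[...,0]-c[0],W[...,1]-c[1])<.045)&(W[...,2]>.012)&(W[...,2]<.1)
        p=W[m]; zt=np.percentile(p[:,2],98)
        (cx,cy),r=cv2.minEnclosingCircle(p[:,:2].astype(np.float32))
        print(k,c.round(3),"ztop %.3f"%zt,"bbox",p.min(0).round(3)[:2],p.max(0).round(3)[:2],"circ",round(cx,4),round(cy,4),round(r,4))
    c=W[191,223] if n=="top" else W[142,320]
    near=ok&(np.hypot(W[...,0]-c[0],W[...,1]-c[1])<.06)
    g=F["color"].astype(int); b=(near&(g.sum(2)>250)).astype(np.uint8)
    nl,L,st,cc=cv2.connectedComponentsWithStats(b)
    i=L[191,223] if n=="top" else L[142,320]
    m=L==i;p=W[m];print("well",len(p),np.median(p[:,2]),p.min(0).round(4),p.max(0).round(4),((p.min(0)+p.max(0))/2).round(4),cv2.minEnclosingCircle(p[:,:2].astype(np.float32)))
    blk=near&(g.sum(2)<120); print("frame",np.median(W[blk][:,2]))
    yc=near&(g[...,0]-g[...,2]>60)&(g[...,1]>120); print("chip",W[yc].mean(0),yc.sum())
    pad=ok&(np.abs(W[...,2]-.004)<.006)&(np.abs(g[...,0]-g[...,1])<25)&(g.sum(2)>220)&(W[...,0]>.3)&(abs(W[...,1]+.23)<.14)
    print("pad",np.percentile(W[pad],[1,50,99],axis=0).round(3).tolist())
```

```text
top
A [ 0.606 -0.24   0.055] ztop 0.052 bbox [ 0.58 -0.27] [ 0.635 -0.214] circ 0.6073 -0.2424 0.0286
B [ 0.499 -0.234  0.036] ztop 0.036 bbox [ 0.48  -0.251] [ 0.516 -0.214] circ 0.4987 -0.2326 0.0191
C [ 0.395 -0.236  0.032] ztop 0.038 bbox [ 0.366 -0.26 ] [ 0.421 -0.205] circ 0.3935 -0.2325 0.0284
yel [ 0.561 -0.116  0.045] ztop 0.048 bbox [ 0.535 -0.144] [ 0.59  -0.089] circ 0.5627 -0.1159 0.0279
t1 [ 0.611 -0.356  0.048] ztop 0.048 bbox [ 0.586 -0.39 ] [ 0.642 -0.337] circ 0.614 -0.3646 0.0283
t2 [ 0.719 -0.259  0.044] ztop 0.048 bbox [ 0.697 -0.289] [ 0.749 -0.233] circ 0.7239 -0.2608 0.0287
t3 [ 0.732 -0.341  0.044] ztop 0.048 bbox [ 0.707 -0.376] [ 0.761 -0.321] circ 0.7342 -0.3484 0.0279
well 876 0.05561993039655462 [0.5386 0.115  0.0491] [0.6155 0.1921 0.0674] [0.5771 0.1535 0.0582] ((0.5764520168304443, 0.15382637083530426), 0.0394916757941246)
frame 0.06323362688800914
chip [0.57622435 0.1537335  0.05548454] 92
pad [[0.332, -0.301, -0.002], [0.5, -0.236, 0.004], [0.948, -0.147, 0.009]]
side
A [ 0.603 -0.262  0.048] ztop 0.052 bbox [ 0.58 -0.27] [ 0.635 -0.219] circ 0.6072 -0.2433 0.0279
B [ 0.499 -0.245  0.032] ztop 0.036 bbox [ 0.48  -0.251] [ 0.517 -0.216] circ 0.4989 -0.2327 0.0191
C [ 0.396 -0.241  0.034] ztop 0.036 bbox [ 0.366 -0.26 ] [ 0.422 -0.204] circ 0.3952 -0.2322 0.0294
yel [ 0.561 -0.135  0.041] ztop 0.048 bbox [ 0.536 -0.142] [ 0.591 -0.092] circ 0.5633 -0.1149 0.0282
t1 [ 0.609 -0.38   0.044] ztop 0.047 bbox [ 0.586 -0.39 ] [ 0.639 -0.338] circ 0.6128 -0.3639 0.0272
t2 [ 0.716 -0.278  0.043] ztop 0.047 bbox [ 0.695 -0.288] [ 0.749 -0.234] circ 0.7226 -0.261 0.0282
well 350 0.0575108500698379 [0.5369 0.1098 0.0532] [0.6156 0.1962 0.0665] [0.5763 0.153  0.0599] ((0.5776633620262146, 0.1531965434551239), 0.043785497546195984)
frame 0.06459921427339382
chip [0.57712237 0.15611928 0.05760758] 29
pad [[0.332, -0.306, -0.001], [0.503, -0.253, 0.004], [0.949, -0.128, 0.008]]
```

View pics/crop.png

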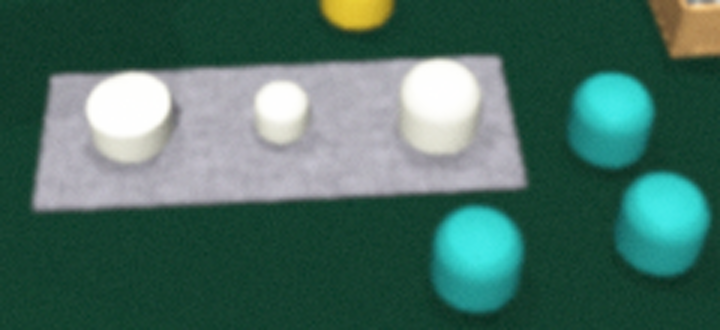

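Depth confirms it. A (top 392,177; side 351,260) is white, 56 mm wide and rounded, with its top at about 50 mm, so it is the large dome, at (0.607,-0.2425). B at (389,223) is the small dome (38 mm wide). C at (390,267) is the flat cover (30 mm high). The turquoise and yellow ones are decoys. The well is at (0.577,0.154).

I'll start moving over, keeping the current yaw.

>>> send_rows([
  {"dx":-4.6,"dy":-3.4,"dz":0,"gripper":1},
  {"dx":-9.2,"dy":-6.8,"dz":0},
  {"dx":-13.8,"dy":-10.2,"dz":0},
  {"dx":-18.4,"dy":-13.6,"dz":0},
  {"dx":-23,"dy":-17,"dz":0},
])

```text
validation failed for argument at $.st...
```

```bash
cat >> h.py <<'E'
def go(*P):
    o=status.get_obs();R=cv2.Rodrigues(np.array(o["orientation"]))[0]
    print("t",o["clock"],"tcp",o["tcp_pos"].round(4),"rx",R[:,0].round(3),"z",R[:,2].round(4),"q",o["joints"].round(2),"w",round(o["grip_width"],4),"f",o["gripper_force"],o["contact_force"].round(1))
    for p in P: print("->",p,"cm",(100*R.T@(np.array(p)-o["tcp_pos"])).round(2))
E
python3 -c "
from h import *
go([.6,.05,.256],[.607,-.2425,.2])"
```

```text
t 0.1 tcp [0.2513 0.626  0.2554] rx [-0.928  0.373 -0.   ] z [-5.0e-04 -1.5e-03 -1.0e+00] q [-1.3   0.48  0.02  1.56 -0.01  1.11 -0.08] w 0.0856 f 0.0 [-0.5  0.1  0.4]
-> [0.6, 0.05, 0.256] cm [-5.382e+01 -4.046e+01  1.000e-02]
-> [0.607, -0.2425, 0.2] cm [-65.36 -67.33   5.66]
```

>>> send_rows([
  {"dx":-4.6,"dy":-3.4,"dz":0,"yaw":0,"gripper":1},
  {"dx":-9.2,"dy":-6.8,"dz":0,"yaw":0,"gripper":1},
  {"dx":-13.8,"dy":-10.2,"dz":0,"yaw":0,"gripper":1},
  {"dx":-18.4,"dy":-13.6,"dz":0,"yaw":0,"gripper":1},
  {"dx":-23,"dy":-17,"dz":0,"yaw":0,"gripper":1},
])

```text
clock: 0.72
tcp_pos: [0.4022, 0.3811, 0.2561]
orientation: [-0.596, -3.084, 0.001]
contact_force: [0.3, 0.4, -0.2]
grip_width: 0.0854
gripper_force: 0.0
```

```bash
python3 -c "
from h import *
go([.6,.05,.256],[.607,-.2425,.2])"
```

```text
t 0.725 tcp [0.4022 0.3811 0.2561] rx [-0.928  0.373  0.   ] z [-2.e-04 -3.e-04 -1.e+00] q [-0.95  0.28  0.1   1.85 -0.03  1.01  0.35] w 0.0854 f 0.0 [ 0.3  0.4 -0.2]
-> [0.6, 0.05, 0.256] cm [-3.069e+01 -2.336e+01  1.000e-02]
-> [0.607, -0.2425, 0.2] cm [-42.24 -50.24   5.62]
```

>>> send_rows([
  {"dx":-4.2,"dy":-4,"dz":0,"yaw":0,"gripper":1},
  {"dx":-8.4,"dy":-8,"dz":0,"yaw":0,"gripper":1},
  {"dx":-12.6,"dy":-12,"dz":0,"yaw":0,"gripper":1},
  {"dx":-16.8,"dy":-16,"dz":0,"yaw":0,"gripper":1},
  {"dx":-21,"dy":-20,"dz":0,"yaw":0,"gripper":1},
])

```text
clock: 1.35
tcp_pos: [0.5223, 0.1174, 0.2562]
orientation: [-0.596, -3.084, -0.0]
contact_force: [0.9, -0.2, -0.2]
grip_width: 0.0855
gripper_force: 0.0
```

>>> send_rows([
  {"dx":-3.8,"dy":-4.8,"dz":0,"yaw":0,"gripper":1},
  {"dx":-7.6,"dy":-9.6,"dz":0,"yaw":0,"gripper":1},
  {"dx":-11.4,"dy":-14.4,"dz":0,"yaw":0,"gripper":1},
  {"dx":-15.2,"dy":-19.2,"dz":0,"yaw":0,"gripper":1},
  {"dx":-19,"dy":-24,"dz":0,"yaw":0,"gripper":1},
])

```text
clock: 1.98
tcp_pos: [0.609, -0.176, 0.256]
orientation: [-0.595, -3.084, -0.0]
contact_force: [1.1, -0.1, 0.4]
grip_width: 0.0855
gripper_force: 0.0
```

```bash
python3 -c "
from h import *
go([.607,-.2425,.2],[.607,-.2425,.12])"
```

```text
t 1.975 tcp [ 0.609 -0.176  0.256] rx [-0.928  0.372  0.001] z [-4.e-04  3.e-04 -1.e+00] q [-0.1   0.43  0.38  1.68 -0.17  1.07  1.53] w 0.0855 f 0.0 [ 1.1 -0.1  0.4]
-> [0.607, -0.2425, 0.2] cm [-2.29 -6.25  5.6 ]
-> [0.607, -0.2425, 0.12] cm [-2.29 -6.25 13.6 ]
```

>>> send_rows([
  {"dx":-1,"dy":-3,"dz":2.5,"yaw":0,"gripper":1},
  {"dx":-2.3,"dy":-6.2,"dz":6,"yaw":0,"gripper":1},
  {"dx":-2.3,"dy":-6.2,"dz":11,"yaw":0,"gripper":1},
  {"dx":-2.3,"dy":-6.2,"dz":14.6,"yaw":0,"gripper":1},
  {"dx":-2.3,"dy":-6.2,"dz":14.6,"yaw":0,"gripper":1},
])

```text
clock: 2.6
tcp_pos: [0.6048, -0.2395, 0.1071]
orientation: [-0.595, -3.078, -0.001]
contact_force: [0.2, -0.0, 0.7]
grip_width: 0.0854
gripper_force: 0.0
```

Run:
```python
from h import *
go([.607,-.2425,.11],[.607,-.2425,.04])
f=imaging.grab_frame("side");np.savez("s1.npz",**f)
cv2.imwrite("pics/s1.png",cv2.resize(f["color"][150:310,230:470,::-1],None,fx=3,fy=3,interpolation=cv2.INTER_CUBIC))
go()
```

```text
t 2.6 tcp [ 0.6048 -0.2395  0.1071] rx [-0.928  0.373  0.007] z [-0.0066  0.002  -1.    ] q [ 0.05  0.62  0.33  1.75 -0.26  0.82  1.69] w 0.0854 f 0.0 [ 0.2 -0.   0.7]
-> [0.607, -0.2425, 0.11] cm [-0.32 -0.19 -0.29]
-> [0.607, -0.2425, 0.04] cm [-0.37 -0.19  6.71]
t 2.65 tcp [ 0.6064 -0.2402  0.1095] rx [-0.928  0.373  0.003] z [-2.6e-03  6.0e-04 -1.0e+00] q [ 0.05  0.62  0.33  1.74 -0.26  0.82  1.69] w 0.0853 f 0.0 [-0.   0.5  0.6]
```

View pics/s1.png

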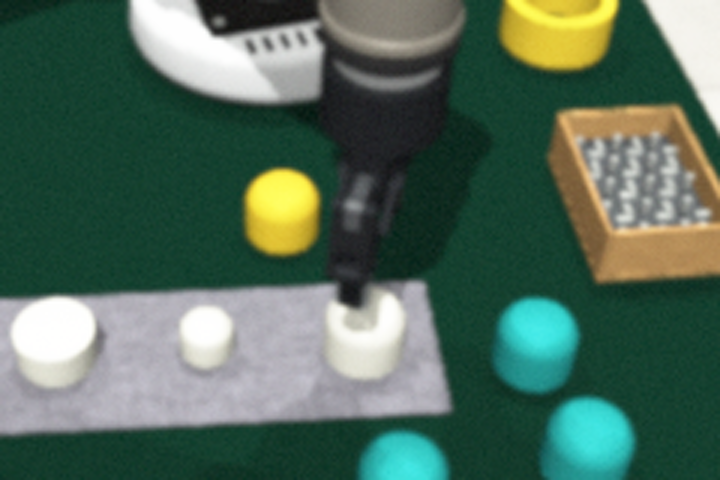

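The gripper hangs open over the large dome, with its near finger tip at crop (350,300) and the dome at crop (365,335). I'll measure the fingertip height from the depth.

Run:
```python
from h import *
F=np.load("s1.npz");V,U=np.mgrid[:400,:640]
W=world(F,U.ravel(),V.ravel(),F["depth"].ravel());g=F["color"].reshape(-1,3).astype(int).max(1)
m=(F["depth"].ravel()>0)&(g<90)&(np.hypot(W[:,0]-.607,W[:,1]+.24)<.09)&(W[:,2]>.056)
p=W[m];i=np.argsort(p[:,2]);print(p[i[:200:8]].round(4))
```

```text
[[ 0.6313 -0.2011  0.0981]
 [ 0.6307 -0.2011  0.1065]
 [ 0.6325 -0.2011  0.1091]
 [ 0.5875 -0.289   0.1111]
 [ 0.5856 -0.2884  0.1133]
 [ 0.5924 -0.2918  0.1164]
 [ 0.5801 -0.2869  0.1176]
 [ 0.5885 -0.2922  0.1198]
 [ 0.5901 -0.2924  0.1226]
 [ 0.5883 -0.2916  0.1246]
 [ 0.6003 -0.2895  0.1422]
 [ 0.5847 -0.3088  0.1459]
 [ 0.573  -0.3034  0.1462]
 [ 0.5798 -0.3052  0.1475]
 [ 0.5794 -0.3082  0.1482]
 [ 0.5942 -0.3029  0.1489]
 [ 0.5711 -0.304   0.1495]
 [ 0.598  -0.2893  0.1498]
 [ 0.5932 -0.309   0.1503]
 [ 0.5882 -0.2947  0.1511]
 [ 0.5998 -0.2886  0.1515]
 [ 0.5775 -0.2944  0.1518]
 [ 0.5939 -0.3035  0.1521]
 [ 0.582  -0.3004  0.1525]
 [ 0.5749 -0.3005  0.1532]]
```

>>> send_rows([
  {"dx":-0.15,"dy":-0.15,"dz":0,"yaw":0,"gripper":1},
  {"dx":-0.15,"dy":-0.15,"dz":0,"yaw":0,"gripper":1},
  {"dx":-0.15,"dy":-0.15,"dz":0,"yaw":0,"gripper":1},
])

```text
clock: 3.02
tcp_pos: [0.6085, -0.2426, 0.1115]
orientation: [0.596, 3.083, -0.0]
contact_force: [-0.1, -0.2, -0.4]
grip_width: 0.0856
gripper_force: 0.0
```

Run:
```python
from h import *
go([.607,-.2425,.11],[.607,-.2425,.045])
```

```text
t 3.025 tcp [ 0.6085 -0.2426  0.1115] rx [-0.928  0.373 -0.002] z [ 1.8e-03 -4.0e-04 -1.0e+00] q [ 0.05  0.62  0.33  1.74 -0.26  0.82  1.69] w 0.0856 f 0.0 [-0.1 -0.2 -0.4]
-> [0.607, -0.2425, 0.11] cm [ 0.14 -0.05  0.15]
-> [0.607, -0.2425, 0.045] cm [ 0.16 -0.05  6.65]
```

>>> send_rows([
  {"dx":0.15,"dy":0,"dz":2.5,"yaw":0,"gripper":1},
  {"dx":0.15,"dy":0,"dz":5,"yaw":0,"gripper":1},
  {"dx":0.15,"dy":0,"dz":7,"yaw":0,"gripper":0.85},
  {"dx":0.15,"dy":0,"dz":7.5,"yaw":0,"gripper":0.8},
  {"dx":0.15,"dy":0,"dz":7.5,"yaw":0,"gripper":0.75},
], force=20)

```text
clock: 3.65
tcp_pos: [0.6067, -0.242, 0.0354]
orientation: [0.596, 3.084, -0.0]
contact_force: [1.0, -0.7, 0.1]
grip_width: 0.0638
gripper_force: 0.0
```

>>> send_rows([
  {"dx":0,"dy":0,"dz":0,"yaw":0,"gripper":0.72},
  {"dx":0,"dy":0,"dz":0,"yaw":0,"gripper":0.7},
  {"dx":0,"dy":0,"dz":0,"yaw":0,"gripper":0.7},
])

```text
clock: 4.03
tcp_pos: [0.6068, -0.2419, 0.0358]
orientation: [0.596, 3.084, 0.0]
contact_force: [-0.3, -0.7, 0.0]
grip_width: 0.0598
gripper_force: 0.0
```

Run:
```python
from h import *
go([.607,-.243,.036])
f=imaging.grab_frame("side");np.savez("s2.npz",**f)
cv2.imwrite("pics/s2.png",cv2.resize(f["color"][190:310,260:440,::-1],None,fx=4,fy=4,interpolation=cv2.INTER_CUBIC))
```

```text
t 4.025 tcp [ 0.6068 -0.2419  0.0358] rx [-0.928  0.373 -0.001] z [ 7.e-04 -1.e-04 -1.e+00] q [ 0.08  0.72  0.29  1.77 -0.3   0.7   1.72] w 0.0598 f 0.0 [-0.3 -0.7  0. ]
-> [0.607, -0.243, 0.036] cm [-0.06 -0.09 -0.02]
```

View pics/s2.png

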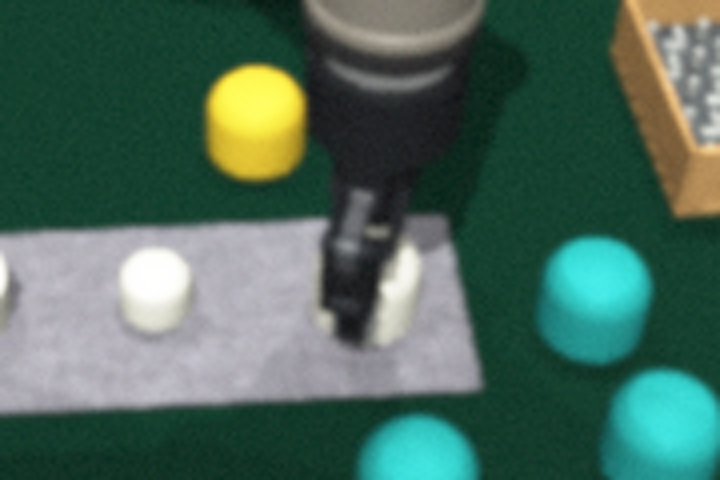

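The fingers straddle the dome. The near tip at crop (350,342) is low on its side, so I'll measure its height.

Run:
```python
from h import *
F=np.load("s2.npz");V,U=np.mgrid[262:280,336:362]
W=world(F,U.ravel(),V.ravel());g=F["color"][262:280,336:362].reshape(-1,3).max(1)
m=(g<80);p=W[m];i=np.argsort(p[:,2]);print(p[i[::6]][:25].round(4), V.ravel()[m].max())
```

```text
[[ 0.5964 -0.2652  0.0054]
 [ 0.5936 -0.2762  0.0288]
 [ 0.5965 -0.2832  0.0308]
 [ 0.589  -0.2789  0.0325]
 [ 0.5907 -0.2798  0.0365]
 [ 0.5963 -0.282   0.0386]
 [ 0.5867 -0.2783  0.0413]
 [ 0.592  -0.2816  0.0447]
 [ 0.5833 -0.2945  0.067 ]
 [ 0.5814 -0.2936  0.069 ]
 [ 0.5868 -0.2954  0.0706]
 [ 0.5848 -0.2959  0.0714]
 [ 0.5894 -0.2896  0.0723]
 [ 0.5899 -0.2999  0.0728]
 [ 0.5901 -0.2979  0.0732]
 [ 0.5919 -0.2986  0.0739]
 [ 0.5772 -0.2943  0.0761]
 [ 0.5966 -0.3031  0.0788]
 [ 0.5992 -0.2972  0.0831]
 [ 0.5781 -0.2981  0.0861]
 [ 0.5959 -0.3043  0.0888]
 [ 0.5905 -0.3025  0.09  ]] 275
```

Run:
```python
from h import *
F=np.load("s2.npz")
for v in (273,274,275,276):
    print(v,F["color"][v,344:352].max(1),(F["depth"][v,344:352]).round(3))
    a=world(F,[347.5],[v+.0],1.)[0];c=-F["R"].T@F["t"];d=a-c
    for y in(-.273,-.280): print((c+d*(y-c[1])/d[1]).round(4))
```

```text
273 [68 45 40 37 33 40 54 85] [0.813 0.811 0.813 0.812 0.814 0.809 0.811 0.816]
[ 0.5955 -0.273   0.0215]
[ 0.594  -0.28    0.0302]
274 [94 65 55 46 44 48 60 94] [0.817 0.818 0.813 0.813 0.812 0.81  0.81  0.818]
[ 0.5956 -0.273   0.0183]
[ 0.5942 -0.28    0.0271]
275 [126  98  81  73  64  60  80 104] [0.841 0.843 0.842 0.84  0.817 0.816 0.814 0.823]
[ 0.5958 -0.273   0.0151]
[ 0.5944 -0.28    0.0239]
276 [145 125 114 104  85  84  95 111] [0.838 0.84  0.839 0.839 0.839 0.84  0.838 0.839]
[ 0.596  -0.273   0.0119]
[ 0.5945 -0.28    0.0207]
```

>>> send_rows([
  {"dx":0,"dy":-0.1,"dz":0,"yaw":0,"gripper":0.685},
  {"dx":0,"dy":-0.1,"dz":0,"yaw":0,"gripper":0.67},
  {"dx":0,"dy":-0.1,"dz":0,"yaw":0,"gripper":0.66},
  {"dx":0,"dy":-0.1,"dz":0,"yaw":0,"gripper":0.66},
])

```text
clock: 4.58
tcp_pos: [0.6062, -0.2428, 0.0353]
orientation: [0.596, 3.084, 0.0]
contact_force: [0.3, -0.1, 0.8]
grip_width: 0.0566
gripper_force: 0.2
```

>>> send_rows([
  {"dx":0,"dy":0,"dz":0,"yaw":0,"gripper":0.655},
  {"dx":0,"dy":0,"dz":0,"yaw":0,"gripper":0.655},
])

```text
clock: 4.82
tcp_pos: [0.6062, -0.2427, 0.0353]
orientation: [0.596, 3.085, 0.0]
contact_force: [0.2, 0.9, 1.3]
grip_width: 0.056
gripper_force: 4.4
```

>>> send_rows([
  {"dx":0,"dy":0,"dz":0,"yaw":0,"gripper":0.65},
  {"dx":0,"dy":0,"dz":0,"yaw":0,"gripper":0.65},
  {"dx":0,"dy":0,"dz":0,"yaw":0,"gripper":0.65},
])

```text
clock: 5.2
tcp_pos: [0.6062, -0.2428, 0.0354]
orientation: [0.596, 3.084, 0.0]
contact_force: [-0.4, 1.4, 3.2]
grip_width: 0.0559
gripper_force: 10.9
```

>>> send_rows([
  {"dx":0,"dy":0,"dz":-0.4,"yaw":0,"gripper":0.65},
  {"dx":0,"dy":0,"dz":-1.2,"yaw":0,"gripper":0.65},
  {"dx":0,"dy":0,"dz":-2.5,"yaw":0,"gripper":0.65},
  {"dx":0,"dy":0,"dz":-4,"yaw":0,"gripper":0.65},
  {"dx":0,"dy":0,"dz":-5.5,"yaw":0,"gripper":0.65},
])

```text
clock: 5.82
tcp_pos: [0.6064, -0.2429, 0.0917]
orientation: [0.596, 3.084, -0.0]
contact_force: [0.3, -1.0, -0.2]
grip_width: 0.0556
gripper_force: 10.9
```

>>> send_rows([
  {"dx":0,"dy":0,"dz":-1.5,"yaw":0,"gripper":0.65},
  {"dx":0,"dy":0,"dz":-3.5,"yaw":0,"gripper":0.65},
  {"dx":0,"dy":0,"dz":-5.5,"yaw":0,"gripper":0.65},
  {"dx":0,"dy":0,"dz":-7,"yaw":0,"gripper":0.65},
  {"dx":0,"dy":0,"dz":-7,"yaw":0,"gripper":0.65},
])

```text
clock: 6.45
tcp_pos: [0.6069, -0.2432, 0.1619]
orientation: [0.596, 3.082, -0.0]
contact_force: [0.4, 0.0, -1.1]
grip_width: 0.0561
gripper_force: 10.9
```

Run:
```python
from h import *
go([.577,.1535,.16])
f=imaging.grab_frame("side");np.savez("s3.npz",**f)
cv2.imwrite("pics/s3.png",cv2.resize(f["color"][120:300,240:480,::-1],None,fx=3,fy=3,interpolation=cv2.INTER_CUBIC))
```

```text
t 6.45 tcp [ 0.6069 -0.2432  0.1619] rx [-0.928  0.373 -0.003] z [ 2.6e-03 -7.0e-04 -1.0e+00] q [ 0.03  0.56  0.36  1.71 -0.24  0.91  1.67] w 0.0561 f 10.923177025979385 [ 0.4  0.  -1.1]
-> [0.577, 0.1535, 0.16] cm [17.56 35.69  0.16]
```

View pics/s3.png

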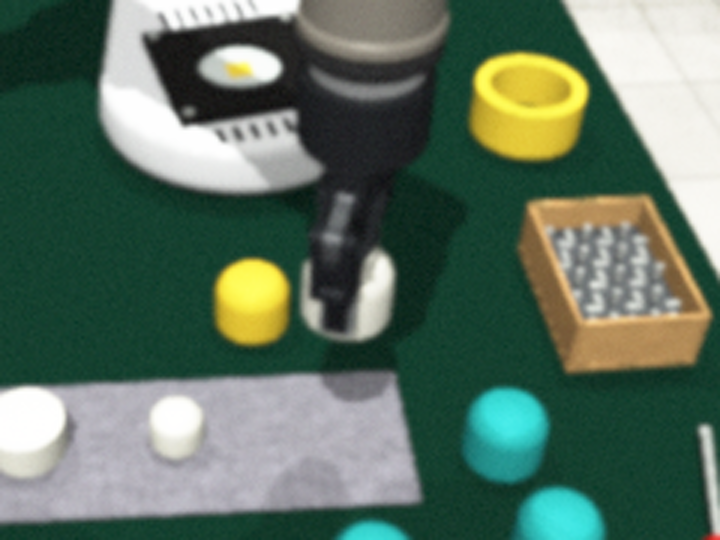

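The dome is held upright and clear of the pad, at crop (350,295), with the two bystanders untouched. I'll carry it over to the well.

>>> send_rows([
  {"dx":0.7,"dy":1.5,"dz":0,"yaw":0,"gripper":0.65},
  {"dx":2.2,"dy":4.5,"dz":0,"yaw":0,"gripper":0.65},
  {"dx":4.2,"dy":8.5,"dz":0,"yaw":0,"gripper":0.65},
  {"dx":6.2,"dy":12.5,"dz":0,"yaw":0,"gripper":0.65},
  {"dx":8.2,"dy":16.5,"dz":0,"yaw":0,"gripper":0.65},
])

```text
clock: 7.12
tcp_pos: [0.5905, -0.0562, 0.1594]
orientation: [-0.594, -3.083, -0.0]
contact_force: [0.2, 0.6, 0.0]
grip_width: 0.0558
gripper_force: 10.9
```

>>> send_rows([
  {"dx":2,"dy":4,"dz":0,"yaw":0,"gripper":0.65},
  {"dx":4,"dy":8,"dz":0,"yaw":0,"gripper":0.65},
  {"dx":6,"dy":12,"dz":0,"yaw":0,"gripper":0.65},
  {"dx":7.8,"dy":15.8,"dz":0,"yaw":0,"gripper":0.65},
  {"dx":8.8,"dy":18,"dz":0,"yaw":0,"gripper":0.65},
])

```text
clock: 7.75
tcp_pos: [0.5751, 0.1449, 0.1593]
orientation: [-0.589, -3.084, -0.001]
contact_force: [0.3, -0.2, -0.9]
grip_width: 0.0559
gripper_force: 10.9
```

>>> send_rows([
  {"dx":0.4,"dy":0.9,"dz":0,"yaw":0,"gripper":0.65},
  {"dx":0.4,"dy":0.9,"dz":0,"yaw":0,"gripper":0.65},
  {"dx":0.4,"dy":0.9,"dz":0,"yaw":0,"gripper":0.65},
])

```text
clock: 8.12
tcp_pos: [0.5765, 0.1488, 0.1601]
orientation: [-0.599, -3.084, 0.002]
contact_force: [-0.9, -0.4, -0.5]
grip_width: 0.0562
gripper_force: 10.9
```

Run:
```python
from h import *
go([.577,.1535,.16],[.577,.1535,.09])
```

```text
t 8.125 tcp [0.5765 0.1488 0.1601] rx [-0.927  0.374 -0.   ] z [-3.e-04 -9.e-04 -1.e+00] q [-0.6   0.47  0.32  1.86 -0.19  0.85  1.  ] w 0.0562 f 10.936128023313358 [-0.9 -0.4 -0.5]
-> [0.577, 0.1535, 0.16] cm [0.13 0.45 0.01]
-> [0.577, 0.1535, 0.09] cm [0.13 0.46 7.01]
```

>>> send_rows([
  {"dx":0.1,"dy":0.45,"dz":1,"yaw":0,"gripper":0.65},
  {"dx":0.1,"dy":0.45,"dz":2.6,"yaw":0,"gripper":0.65},
  {"dx":0.1,"dy":0.45,"dz":4.2,"yaw":0,"gripper":0.65},
  {"dx":0.1,"dy":0.45,"dz":5.4,"yaw":0,"gripper":0.65},
  {"dx":0.1,"dy":0.45,"dz":5.8,"yaw":0,"gripper":0.65},
])

```text
clock: 8.75
tcp_pos: [0.5767, 0.1548, 0.1009]
orientation: [-0.596, -3.083, 0.002]
contact_force: [0.1, -0.6, -0.5]
grip_width: 0.0555
gripper_force: 10.9
```

>>> send_rows([
  {"dx":0,"dy":0,"dz":0,"yaw":0,"gripper":0.65},
  {"dx":0,"dy":0,"dz":0,"yaw":0,"gripper":0.65},
])

```text
clock: 9.0
tcp_pos: [0.5778, 0.1552, 0.1028]
orientation: [0.596, 3.084, 0.001]
contact_force: [-0.7, -0.1, 0.2]
grip_width: 0.0557
gripper_force: 10.9
```

Run:
```python
from h import *
go([.577,.1535,.0875])
f=imaging.grab_frame("side")
cv2.imwrite("pics/s4.png",cv2.resize(f["color"][60:200,240:400,::-1],None,fx=4,fy=4,interpolation=cv2.INTER_CUBIC))
```

```text
t 9.0 tcp [0.5778 0.1552 0.1028] rx [-0.928  0.373 -0.001] z [ 9.e-04  4.e-04 -1.e+00] q [-0.58  0.55  0.29  1.88 -0.22  0.74  1.02] w 0.0557 f 10.935681002447382 [-0.7 -0.1  0.2]
-> [0.577, 0.1535, 0.0875] cm [ 0.01 -0.18  1.53]
```

View pics/s4.png

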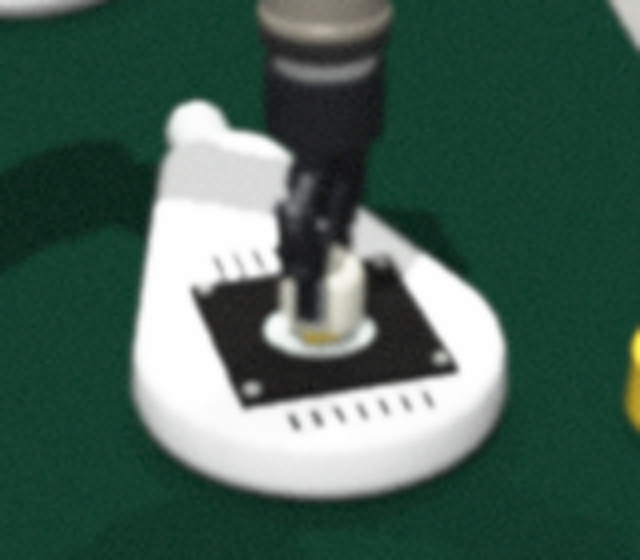

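The dome is centred above the well, at crop (322,300) over the ring at (320,330), with a gap all round. I'll lower it slowly.

>>> send_rows([
  {"dx":0,"dy":-0.15,"dz":0.4,"yaw":0,"gripper":0.65},
  {"dx":0,"dy":-0.15,"dz":0.8,"yaw":0,"gripper":0.65},
  {"dx":0,"dy":-0.15,"dz":1.1,"yaw":0,"gripper":0.65},
  {"dx":0,"dy":-0.15,"dz":1.3,"yaw":0,"gripper":0.65},
  {"dx":0,"dy":-0.15,"dz":1.3,"yaw":0,"gripper":0.65},
])

```text
clock: 9.68
tcp_pos: [0.5767, 0.1537, 0.0891]
orientation: [-0.596, -3.084, 0.0]
contact_force: [-0.4, 0.4, -1.4]
grip_width: 0.0556
gripper_force: 10.9
```

>>> send_rows([
  {"dx":0,"dy":0,"dz":0.05,"yaw":0,"gripper":0.65},
  {"dx":0,"dy":0,"dz":0.1,"yaw":0,"gripper":0.65},
  {"dx":0,"dy":0,"dz":0.1,"yaw":0,"gripper":0.65},
])

```text
clock: 10.05
tcp_pos: [0.5768, 0.1537, 0.0883]
orientation: [0.596, 3.084, 0.0]
contact_force: [0.4, 0.6, -0.7]
grip_width: 0.0553
gripper_force: 10.9
```

>>> send_rows([
  {"dx":0,"dy":0,"dz":0.05,"yaw":0,"gripper":0.65},
  {"dx":0,"dy":0,"dz":0.1,"yaw":0,"gripper":0.65},
  {"dx":0,"dy":0,"dz":0.1,"yaw":0,"gripper":0.65},
])

```text
clock: 10.42
tcp_pos: [0.5767, 0.1537, 0.0872]
orientation: [-0.596, -3.084, 0.0]
contact_force: [-0.6, -0.6, -0.6]
grip_width: 0.0555
gripper_force: 10.9
```

>>> send_rows([
  {"dx":0,"dy":0,"dz":0.05,"yaw":0,"gripper":0.65},
  {"dx":0,"dy":0,"dz":0.05,"yaw":0,"gripper":0.65},
])

```text
clock: 10.68
tcp_pos: [0.5768, 0.1537, 0.0868]
orientation: [-0.596, -3.084, 0.0]
contact_force: [-0.1, 0.5, -1.5]
grip_width: 0.0554
gripper_force: 10.9
```

>>> send_rows([
  {"dx":0,"dy":0,"dz":0.05,"yaw":0,"gripper":0.65},
  {"dx":0,"dy":0,"dz":0.05,"yaw":0,"gripper":0.65},
])

```text
clock: 10.92
tcp_pos: [0.5768, 0.1537, 0.0864]
orientation: [0.596, 3.084, 0.0]
contact_force: [-0.1, -0.0, 0.5]
grip_width: 0.0558
gripper_force: 11.0
```

>>> send_rows([
  {"dx":0,"dy":0,"dz":0.03,"yaw":0,"gripper":0.65},
  {"dx":0,"dy":0,"dz":0.03,"yaw":0,"gripper":0.65},
])

```text
clock: 11.18
tcp_pos: [0.5769, 0.1537, 0.0864]
orientation: [0.596, 3.084, 0.0]
contact_force: [-2.0, 0.1, 4.0]
grip_width: 0.0558
gripper_force: 11.3
```

Contact came at exactly the predicted height, with about 4 N on the tool. I'll release gently.

>>> send_rows([
  {"dx":0,"dy":0,"dz":0,"yaw":0,"gripper":0.655},
  {"dx":0,"dy":0,"dz":0,"yaw":0,"gripper":0.66},
  {"dx":0,"dy":0,"dz":0,"yaw":0,"gripper":0.67},
  {"dx":0,"dy":0,"dz":0,"yaw":0,"gripper":0.7},
  {"dx":0,"dy":0,"dz":0,"yaw":0,"gripper":0.75},
])

```text
clock: 11.8
tcp_pos: [0.5768, 0.1537, 0.0859]
orientation: [-0.596, -3.084, 0.0]
contact_force: [-0.1, -0.0, 0.8]
grip_width: 0.0641
gripper_force: 0.0
```

>>> send_rows([
  {"dx":0,"dy":0,"dz":0,"yaw":0,"gripper":0.85},
  {"dx":0,"dy":0,"dz":-0.5,"yaw":0,"gripper":0.9},
  {"dx":0,"dy":0,"dz":-2,"yaw":0,"gripper":0.9},
  {"dx":0,"dy":0,"dz":-5,"yaw":0,"gripper":0.9},
  {"dx":0,"dy":0,"dz":-9,"yaw":0,"gripper":0.9},
])

```text
clock: 12.42
tcp_pos: [0.5764, 0.1535, 0.1773]
orientation: [-0.596, -3.084, 0.001]
contact_force: [0.1, -0.2, 0.6]
grip_width: 0.0769
gripper_force: 0.0
```

>>> send_rows([
  {"dx":4,"dy":-4,"dz":-3,"yaw":0,"gripper":0.9},
  {"dx":8,"dy":-8,"dz":-5,"yaw":0,"gripper":0.9},
  {"dx":12,"dy":-12,"dz":-5,"yaw":0,"gripper":0.9},
  {"dx":12,"dy":-12,"dz":-5,"yaw":0,"gripper":0.9},
  {"dx":12,"dy":-12,"dz":-5,"yaw":0,"gripper":0.9},
])

```text
clock: 13.05
tcp_pos: [0.4215, 0.0874, 0.2271]
orientation: [0.596, 3.083, 0.003]
contact_force: [0.5, 0.7, 1.0]
grip_width: 0.0771
gripper_force: 0.0
```

Run:
```python
from h import *
go()
f=imaging.grab_frame("side")
cv2.imwrite("pics/s5.png",cv2.resize(f["color"][60:300,200:440,::-1],None,fx=2.4,fy=2.4,interpolation=cv2.INTER_CUBIC))
V,U=np.mgrid[:400,:640]
W=world(f,U.ravel(),V.ravel(),f["depth"].ravel())
p=W[(np.hypot(W[:,0]-.577,W[:,1]-.154)<.036)&(W[:,2]>.07)&(W[:,2]<.12)]
print(len(p),np.percentile(p[:,2],97),cv2.minEnclosingCircle(p[:,:2].astype(np.float32)))
```

```text
t 13.05 tcp [0.4215 0.0874 0.2271] rx [-0.928  0.373 -0.002] z [ 0.0023  0.0015 -1.    ] q [-0.69  0.1   0.36  2.16 -0.05  0.89  0.89] w 0.0771 f 0.0 [0.5 0.7 1. ]
322 0.10345644304075756 ((0.5780606865882874, 0.15130546689033508), 0.02738981321454048)
```

View pics/s5.png

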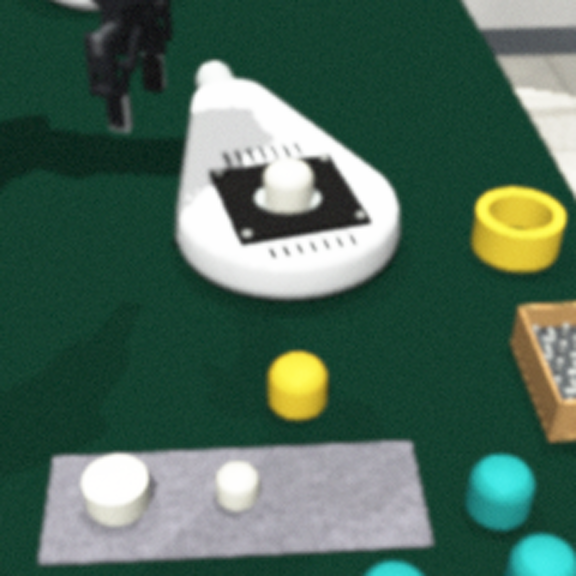

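The dome stands upright in the well at crop (289,187), the small dome and flat cover haven't moved, and the gripper is clear.

```bash
python3 -c "
from bench import workorder
print(workorder.hand_in())"
```

```text
the job is handed in; nothing more can be done
None
```

The large dome stands upright and released on the floor of the lamp's well, gripped at about 11 N and set down with about 4 N on the tool; the small dome and flat cover were left where they stood, and I handed the job in at about 13 s on the robot's clock (no verdict was returned).

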